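Find the loose bolt and hold its lock cap open

TASK

One of the three bolts on the grey rail is loose: shut the fingers and gently tap all three bolt heads from above, in turn from left to right as the robot sees them; the loose one drops a few millimetres and stays down, the sound ones hardly give. Then take the yellow cap round the loose bolt by its front tongue, swing it up to about 50 degrees and hold it still there: finish while still holding it, as it falls shut when let go. Leave the caps of the sound bolts shut and do not disturb the spanner, nut and spare bolt lying nearby.

Things in the scene. Friction and masses are not known exactly. Their poses are not given: they have to be found in the camera images.
- rail: grey cast rail fixed to the bench, block 84 (x) x 190 (y) x 34 mm high with a low screwed flange at each end (238 mm over all). Origin on the bench under the middle bolt; its x points from the robot towards the hinges, y along the row towards the left bolt, z up. Three upright hex bolts stand in a row at rail y = +64 (left), 0 (middle) and -64 mm (right), each ringed by its own yellow hinged lock cap.
- bolt_left_top (a point): centre of the flat top of the left bolt's steel hex head (24 mm across, axis vertical), 56 mm above the bench at the start; it stands 13 mm above the cap round it through a 30 mm hole
- bolt_left (a joint): how far the left bolt has dropped, m: 0 at the start. One of the three bolts, not always the same one, is loose: a push of 2 to 3 N on top of it drives it 7 mm down to a stop, and it stays down. A sound bolt gives less than 2 mm
- tongue_left (a point): grip point on the front tongue of the left bolt's yellow cap. The tongue is a straight bar 12 mm wide (along rail y, 52 mm clear to the next tongue: open the fingers part-way only) and 10 mm thick, black at its end; it sticks out 52 mm towards the robot (-x) in front of the cap plate, and this point is 15 mm from its end, 40 mm above the bench when shut, with free space below it
- cap_left_hinge (a point): point on the hinge axis of the left cap (axis along rail y), 97 mm behind the tongue's grip point and 40 mm above the bench
- cap_left (a joint): angle of the left cap, rad: 0 lying shut, grows to 1.5 as the tongue swings up and away from the robot. A light spring and its weight shut it when let go (about 1 to 2 N at the tongue)
- bolt_middle_top (a point): centre of the flat top of the middle bolt's steel hex head (24 mm across, axis vertical), 56 mm above the bench at the start; it stands 13 mm above the cap round it through a 30 mm hole
- bolt_middle (a joint): how far the middle bolt has dropped, m: 0 at the start. One of the three bolts, not always the same one, is loose: a push of 2 to 3 N on top of it drives it 7 mm down to a stop, and it stays down. A sound bolt gives less than 2 mm
- tongue_middle (a point): grip point on the front tongue of the middle bolt's yellow cap. The tongue is a straight bar 12 mm wide (along rail y, 52 mm clear to the next tongue: open the fingers part-way only) and 10 mm thick, black at its end; it sticks out 52 mm towards the robot (-x) in front of the cap plate, and this point is 15 mm from its end, 40 mm above the bench when shut, with free space below it
- cap_middle_hinge (a point): point on the hinge axis of the middle cap (axis along rail y), 97 mm behind the tongue's grip point and 40 mm above the bench
- cap_middle (a joint): angle of the middle cap, rad: 0 lying shut, grows to 1.5 as the tongue swings up and away from the robot. A light spring and its weight shut it when let go (about 1 to 2 N at the tongue)
- bolt_right_top (a point): centre of the flat top of the right bolt's steel hex head (24 mm across, axis vertical), 56 mm above the bench at the start; it stands 13 mm above the cap round it through a 30 mm hole
- bolt_right (a joint): how far the right bolt has dropped, m: 0 at the start. One of the three bolts, not always the same one, is loose: a push of 2 to 3 N on top of it drives it 7 mm down to a stop, and it stays down. A sound bolt gives less than 2 mm
- tongue_right (a point): grip point on the front tongue of the right bolt's yellow cap. The tongue is a straight bar 12 mm wide (along rail y, 52 mm clear to the next tongue: open the fingers part-way only) and 10 mm thick, black at its end; it sticks out 52 mm towards the robot (-x) in front of the cap plate, and this point is 15 mm from its end, 40 mm above the bench when shut, with free space below it
- cap_right_hinge (a point): point on the hinge axis of the right cap (axis along rail y), 97 mm behind the tongue's grip point and 40 mm above the bench
- cap_right (a joint): angle of the right cap, rad: 0 lying shut, grows to 1.5 as the tongue swings up and away from the robot. A light spring and its weight shut it when let go (about 1 to 2 N at the tongue)
- spanner: combination spanner, 30 x 185 x 7 mm, lying flat; a bystander, origin at the centre of its underside
- nut: large steel hex nut, 30 x 34 x 16 mm, lying flat; a bystander, origin at the centre of its underside
- spare_bolt: steel hex bolt, 27 x 75 x 25 mm, lying down; a bystander, origin at the centre of its underside
- bench_vice: blue bench vice, 172 mm high, fixed right of the rail, reaching left to about world y 0.17 m. Origin under its middle. Opposite it, beyond and left of the rail, stands a tall black buffing machine (310 mm high), from about world x 0.50, y 0.43 m on: come to the rail from the robot side, not across the machine

How it is judged (in metres and radians):
On the way, in this order (a step that is already met when the one before it is completed fails the run):
1. the left bolt head is tapped with the fingers (contact force between the fingers and bolt_left above 1.5 N), for 0.02 s.
2. the middle bolt head is tapped with the fingers (contact force between the fingers and bolt_middle above 1.5 N), for 0.02 s.
3. the right bolt head is tapped with the fingers (contact force between the fingers and bolt_right above 1.5 N), for 0.02 s.
At the end, for the whole second after the job is handed in: The loose bolt is down by more than 4 mm; its cap is held by the fingers (contact over 0.5 N), still, at 0.61 to 1.13 rad (35 to 65 degrees); the two other caps are shut (under 0.12 rad) and their bolts have not sunk (((value of joint bolt_left above 0.004 m and value of joint cap_left between 0.61 and 1.13 rad and velocity of joint cap_left between -0.1 and 0.1 rad/s and contact force between the fingers and cap_left above 0.5 N and value of joint each of cap_middle, cap_right below 0.12 rad and value of joint each of bolt_middle, bolt_right below 0.0035 m) or (value of joint bolt_middle above 0.004 m and value of joint cap_middle between 0.61 and 1.13 rad and velocity of joint cap_middle between -0.1 and 0.1 rad/s and contact force between the fingers and cap_middle above 0.5 N and value of joint each of cap_left, cap_right below 0.12 rad and value of joint each of bolt_left, bolt_right below 0.0035 m) or (value of joint bolt_right above 0.004 m and value of joint cap_right between 0.61 and 1.13 rad and velocity of joint cap_right between -0.1 and 0.1 rad/s and contact force between the fingers and cap_right above 0.5 N and value of joint each of cap_left, cap_middle below 0.12 rad and value of joint each of bolt_left, bolt_middle below 0.0035 m))); the arm keeps its last pose, push and grip.
It fails at once if a cap is lifted (over 0.3 rad) whose bolt has not dropped ((value of joint cap_left above 0.3 rad and value of joint bolt_left below 0.003 m) or (value of joint cap_middle above 0.3 rad and value of joint bolt_middle below 0.003 m) or (value of joint cap_right above 0.3 rad and value of joint bolt_right below 0.003 m)).
It fails at once if a bolt is struck with more than 60 N (contact force between the fingers and bolt_left above 60 N or contact force between the fingers and bolt_middle above 60 N or contact force between the fingers and bolt_right above 60 N).
It fails at once if the spanner, nut or spare bolt is shifted by more than 30 mm (distance of any of spanner, nut, spare_bolt from where it was at the start of the episode above 0.03 m).
It also fails if it takes over 45 s, if anything falls off the work surface, if the arm or the gripper's body presses on something with over 40 N, if the wrist force passes 120 N, or if a joint passes its speed limit or range.

ROBOT

A 6-joint arm with a two-finger parallel gripper is mounted at the origin on a cart in front of the work surface, level with it; the furniture and walls round the work are solid. World frame = base frame: x ahead of the robot, y to its left, z up, the work surface at z = 0. Lengths are in mm, angles in degrees, forces in N, time in s.
With the tool pointing down it reaches from about 375 to 900 mm from the base axis. Payload 3.1 kg.
Tool frame: the origin (TCP) lies midway between the tips of the shut fingers; the grasp point (between the pads) lies 19 mm behind it; z points along the fingers, y is the direction in which the jaws open and shut (so a half turn about z gives the same grasp; the last joint's range is limited). The gripper opens to 85 mm and grips with 20 to 120 N. Pads are 22 mm wide; open, the fingers measure 114 mm over their backs; the gripper's body (76 mm by 85 mm) begins 54 mm behind the grasp point. The pads swing forward as they close: fully open they stand 13 mm farther back than shut.
Start: joints at [-79.097, 30.224, 82.088, -0, 67.689, -10.227], TCP at [225.331, -582.943, 203.41] pointing down, gripper open.
Joint ranges: [-176.69, 176.69], [-43.24, 126.21], [12.49, 139.97], [-82, 262], [0, 151.66], [-163.58, 163.58]. Speed limits (degrees/s): [159.86, 159.86, 180, 180, 180, 180].

INTERFACE

Orientations are given as [roll, pitch, yaw] about the fixed x, y, z axes, in that order (R = Rz(yaw) Ry(pitch) Rx(roll)).
In Python, from bench import robot, viewer, hand_in, models gives the robot as it stands.
- The arm moves only by the shell command python3 -m jog 'ROWS'. ROWS is JSON, a list of rows, each an object with "xyz": the shift along the tool's x, y, z in units of 30 mm (1.0 is 30 mm), a list of three; "dr": the turn, a rotation vector about the tool's x, y, z in units of 5 degrees (1.0 is 5 degrees), a list of three; "grip": the finger opening in mm, from 0 to 85.4. A call has 1 to 12 rows; each row shifts and turns the commanded pose from where the row before left it, along the tool's axes as they then stand; what a row does not reach is not made up. A row lasts 1/12 s, in which the tool goes at most 41.7 mm and 7.16 degrees, less where a joint would pass 70% of its speed; a pose out of reach is approached as far as the arm can. A call is refused whole if a number of a shift passes 1 or a number of a turn 1, either way. A call with a gripper value outside its range is refused whole. The fingers move at their own pace and stop on an object; the grip force is fixed at half the most. Time passes only in rows, so rows that do not move let the fingers close. It gives the time, the measured TCP pose, the force and the opening at its end, in the units of the state.
- robot.sense(): the state, without advancing time (a new reading comes with each control period).
- viewer.camera(name): name is "side" or "top"; returns the picture (480x640x3 uint8, red, green, blue); there is no depth.
- viewer.camera_info(name): a dict with "mtx" (3x3 intrinsics, pixels), "R" (3x3) and "t" (3): a world point X has camera coordinates R X + t. Camera axes: x right, y down, z forward; pixel columns grow to the right and rows downward; lengths in mm; the calibration is good to about 2 mm. A picture is of the moment at which its call begins. camera_info takes no time and is no camera call.
- hand_in(): hands the job in, once; it reports no verdict.
Trained networks look in the newest picture that a camera, given by its name, has taken for a name from the list of things; names that differ only in an ending like _2 or _b are one class to them, and where a whole thing is asked for, a point or a joint stands for the part that bears it (a point fixed in the world has none). Each returns a list of dicts, best first, with "confidence" (0 to 1); they miss things now and then, are a little off and sometimes report something else, mostly with a low value. They report only what shows in the picture. A call takes as long as a camera call.
- models.outline_of(query, camera): "pixels" (480x640 bool, what is visible of it) and "point" ([row, column] in pixels, amid what is visible of it).
- models.mark_of(query, camera): "point" ([row, column] in pixels: a listed point, or the origin of a listed thing).
The state is a dict: "clock": time; "joint_positions": joint angles; "qd": joint speeds; "tau": joint torques, N m; "tool_pos": TCP position; "eef_rot": TCP orientation; "ft_force": force on the tool from outside, world axes, zero at the start; "torque": the same for the moment, N m; "gripper_width": opening from 0.0 (shut) to 1.0 (fully open).
Only numpy, scipy, OpenCV 4.12 (cv2) and the standard library are available. Lean on these libraries where they do the work, as an engineer would, in place of code of your own. Each camera call takes 0.05 s, during which the arm holds its last target. There are 200 camera calls.

## Working session

There is one attempt and no reset: what is moved stays moved. The work goes in short steps, Python scripts to look and compute and a shell command to move; the robot and the scene stay as the last step left them, time stands still between calls to the robot, and variables do not carry over. Pictures are saved under pics/ and viewed, about 8 in all and at most 12, crops included, and the job is handed in when it is done.

```bash
mkdir -p pics
cat > h.py <<'E'
import numpy as np, cv2, json
from bench import robot, viewer, hand_in, models
def P(c):
    i=viewer.camera_info(c); return np.array(i["mtx"])@np.c_[np.array(i["R"]),np.array(i["t"])]
def ray_z(c,pt,z):
    p=P(c); v,u=pt
    A=np.array([p[0]-u*p[2],p[1]-v*p[2]]); 
    return np.linalg.solve(A[:,:2],-(A[:,2]*z+A[:,3]))
def tri(a,b):
    rows=[]
    for c,(v,u) in (("top",a),("side",b)):
        p=P(c); rows+=[(p[0]-u*p[2])/np.linalg.norm((p[0]-u*p[2])[:3]),(p[1]-v*p[2])/np.linalg.norm((p[1]-v*p[2])[:3])]
    A=np.array(rows); return np.linalg.lstsq(A[:,:3],-A[:,3],rcond=None)[0]
def save(c,n,crop=None):
    im=viewer.camera(c)[:,:,::-1]
    if crop: r0,r1,c0,c1=crop; im=cv2.resize(im[r0:r1,c0:c1],None,fx=3,fy=3,interpolation=2)
    cv2.imwrite(f"pics/{n}.png",im)
E
python3 - <<'E'
from h import *
np.set_printoptions(precision=1,suppress=True)
a=viewer.camera("top");b=viewer.camera("side")
cv2.imwrite("pics/t0.png",a[:,:,::-1]);cv2.imwrite("pics/s0.png",b[:,:,::-1])
for c in("top","side"):
    i=viewer.camera_info(c);print(c,-np.array(i["R"]).T@np.array(i["t"]))
for n,z in [("bolt_%s_top",56),("tongue_%s",40),("cap_%s_hinge",40)]:
  for s in("left","middle","right"):
    q=n%s
    T=models.mark_of(q,"top");S=models.mark_of(q,"side")
    o=[q]
    if T:o+=["top",np.array(T[0]["point"]),T[0]["confidence"],ray_z("top",T[0]["point"],z)]
    if S:o+=["side",np.array(S[0]["point"]),S[0]["confidence"],ray_z("side",S[0]["point"],z)]
    if T and S:o+=["tri",tri(T[0]["point"],S[0]["point"])]
    print(*o)
T=models.mark_of("rail","top");print([(t["point"],t["confidence"],ray_z("top",t["point"],0)) for t in T])
for q in("spanner","nut","spare_bolt"):
    T=models.mark_of(q,"top");print(q,[(t["point"],t["confidence"],ray_z("top",t["point"],0)) for t in T[:1]])
print(robot.sense())
E
```

```text
top [ 320.5  323.6 1110.9]
side [ 17.2 948.6 501. ]
bolt_left_top top [204.6 302.1] 0.47 [483.3 352. ] side [242.5 291.8] 0.5 [493.  347.5] tri [484.9 353.4  61.1]
bolt_middle_top top [202.  329.7] 0.57 [487.5 293. ] side [230.4 315.3] 0.52 [483.  290.5] tri [485.2 291.7  56.2]
bolt_right_top top [208.  363.7] 0.42 [472.8 221. ] side [216.9 336.6] 0.45 [478.7 226.1] tri [476.3 222.8  54.9]
tongue_left top [233.2 301.9] 0.84 [423.6 354.2] side [262.  319.1] 0.77 [432.5 353.6] tri [426.4 356.   42.9]
tongue_middle top [232.1 328.5] 0.84 [424.6 296.9] side [246.1 344.1] 0.6 [424.4 287.1] tri [421.9 295.8  45.4]
tongue_right top [236.  360.5] 0.78 [414.5 228.3] side [232.6 361.4] 0.57 [423.  228.9] tri [417.8 230.3  41.9]
cap_left_hinge top [188.6 305.6] 0.66 [520.6 344.1] side [245.  279.9] 0.58 [522.8 344.2] tri [521.3 344.6  40.5]
cap_middle_hinge top [188.2 334. ] 0.56 [520.  282.4] side [231.7 299.8] 0.92 [521.4 286.2] tri [521.7 283.2  38.3]
cap_right_hinge top [193.1 369.2] 0.85 [507.4 206.4] side [219.9 324.3] 0.95 [508.8 223.2] tri [513.1 208.   31.5]
[([205.1, 330.4], 0.98, array([489.2, 290. ]))]
spanner [([248.6, 223.1], 0.72, array([397.2, 531.6]))]
nut [([277.5, 344.2], 0.62, array([326.6, 263.8]))]
spare_bolt [([282.4, 276.1], 0.75, array([319.4, 414.8]))]
{'clock': 1.2, 'joint_positions': array([-79.1,  30.2,  82.1,  -0. ,  67.7, -10.2]), 'qd': array([ 0.1,  0. ,  0. ,  0. , -0. , -0. ]), 'tau': array([ -0. , -44.2, -17.8,  -0. ,   0. ,  -0. ]), 'tool_pos': array([ 225.3, -582.9,  203.4]), 'eef_rot': array([-180. ,    0. ,   21.1]), 'ft_force': array([ 0.8, -0.4,  0.1]), 'torque': array([0. , 0.1, 0. ]), 'gripper_width': 0.9977563601760967}
```

Run:
```python
import cv2,numpy as np
a=cv2.imread("pics/t0.png");b=cv2.imread("pics/s0.png")
f=lambda i,r,c:cv2.resize(i[r:r+150,c:c+200],(800,600),interpolation=2)
cv2.imwrite("pics/t0c.png",f(a,160,235));cv2.imwrite("pics/s0c.png",f(b,170,220))
```

```text
(no output)
```

View pics/t0c.png

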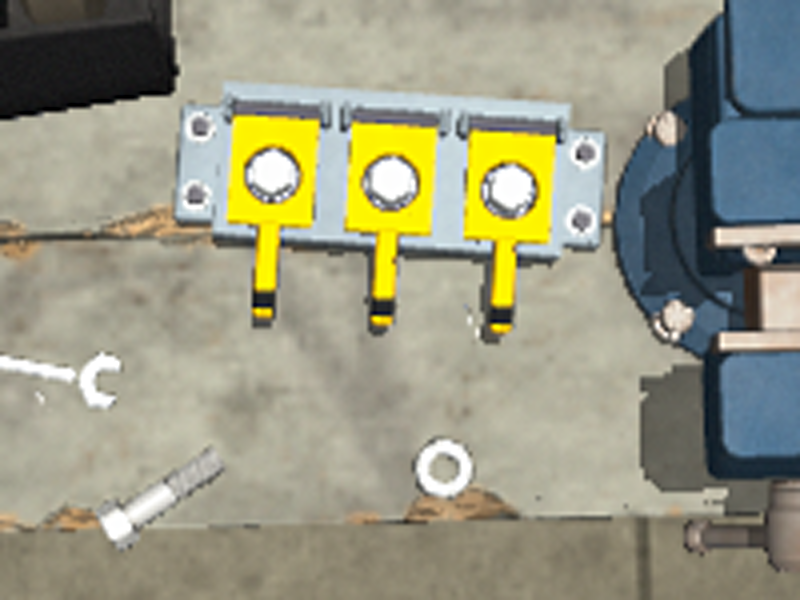

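View pics/s0.png

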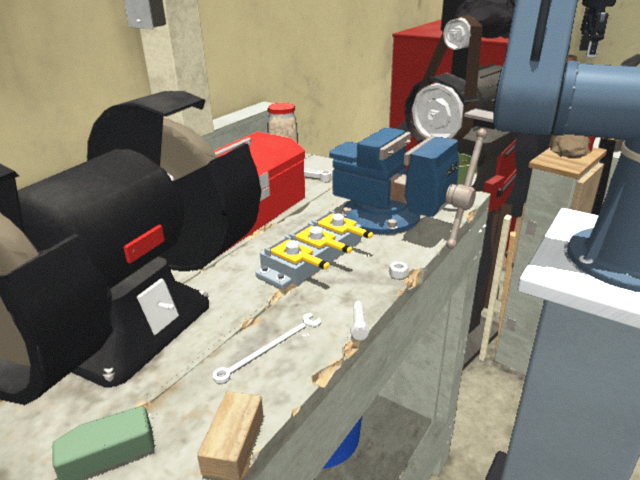

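The top crop shows three yellow caps. The bolt heads are at about crop (272,175), (390,182) and (509,189), and the black tongue ends are at y≈300-325. The nut and spare bolt lie well in front, with the vice to the right. Next I fit the rail pose.

Run:
```python
from h import *
from scipy.optimize import least_squares
np.set_printoptions(precision=1,suppress=True)
a=cv2.imread("pics/t0.png").astype(int)
# yellow centroid per cap (top), plate+tongue
w=(a.min(2)>215).astype(np.uint8)
n,l,st,ce=cv2.connectedComponentsWithStats(w)
bl=[ce[i] for i in range(1,n) if 20<st[i,4]<200 and 295<ce[i][0]<370 and 195<ce[i][1]<215]
print("blobs",bl)
k=(a.max(2)<60)  # black tongue bands
k[:, :290]=0;k[:,370:]=0;k[:225]=0;k[:]=k; k[245:]=0
n,l,st,c2=cv2.connectedComponentsWithStats(k.astype(np.uint8))
print("black",[(c2[i],st[i]) for i in range(1,n) if st[i,4]>4])
obs=[("top",(207.25-3.5,303),64,0,56),("top",(205.5,332.5),0,0,56),("top",(207.25,362.25),-64,0,56)]
B=[(203.75,303),(205.5,332.5),(207.25,362.25)]
ws=[ray_z("top",b,56) for b in B];print(ws)
bolts={s:[models.mark_of("bolt_%s_top"%s,c)[0]["point"] if 0 else None for c in()] for s in()}
# fit with net marks for tongue/hinge both cams + picture bolts
M=[]
for s,y in(("left",64),("middle",0),("right",-64)):
  for c in("top","side"):
    viewer.camera(c) if s=="left" else None
    for q,kx,z in(("tongue_%s",1,40),("cap_%s_hinge",2,40),("bolt_%s_top",0,56)):
      if c=="top" and kx==0: continue
      r=models.mark_of(q%s,c)
      if r:M.append((c,r[0]["point"],kx,y,z,.5))
for b,y in zip(B,(64,0,-64)):M.append(("top",b,0,y,56,1.5))
Ps={c:P(c) for c in("top","side")}
def X(p,kx,y,z):
    dx=[0,p[3],p[3]+97][kx];c,s=np.cos(p[2]),np.sin(p[2])
    return np.array([p[0]+c*dx-s*y,p[1]+s*dx+c*y,z,1])
def f(p):
    o=[]
    for c,pt,kx,y,z,wt in M:
        h=Ps[c]@X(p,kx,y,z);o+=[wt*(h[1]/h[2]-pt[0]),wt*(h[0]/h[2]-pt[1])]
    return o
r=least_squares(f,[482,290,-.1,-60],loss="soft_l1");p=r.x
print("pose",p,np.degrees(p[2]));print("res",np.array(f(p)))
for s,y in(("left",64),("middle",0),("right",-64)):print(s,*[X(p,k,y,z)[:3] for k,z in((0,56),(1,40),(2,40))])
```

```text
blobs [array([302.7, 202.4]), array([332.7, 204.3]), array([362.6, 206.2])]
black [(array([300.1, 234.5]), array([298, 233,   6,   4,  21], dtype=int32)), (array([330.1, 236.6]), array([328, 235,   5,   4,  19], dtype=int32)), (array([359.5, 238.6]), array([357, 237,   6,   4,  22], dtype=int32))]
[array([485.1, 350. ]), array([479.8, 287.3]), array([474.5, 224. ])]
pose [479.9 287.5  -0.1 -59.8] -5.153842135147106
res [ -1.   -1.   -1.6   1.6   2.5   0.7  -0.1  -1.5   0.7   0.8  -0.1   0.6
   1.5   0.8  -0.    1.5   0.4   1.8   0.4   1.2  -1.3  -1.3   0.1  32.8
  -0.7  -0.7 -28.  -31.   -0.4  -0.9  -0.1  -0.2   0.2   0.2]
left [485.6 351.3  56. ] [426.1 356.6  40. ] [522.7 347.9  40. ]
middle [479.9 287.5  56. ] [420.3 292.9  40. ] [516.9 284.2  40. ]
right [474.2 223.8  56. ] [414.6 229.1  40. ] [511.2 220.4  40. ]
```

```bash
python3 -m jog '[{"xyz":[0.94,-0.93,-0.21],"dr":[0,0,0],"grip":0},{"xyz":[0.94,-0.93,-0.21],"dr":[0,0,0],"grip":0},{"xyz":[0.94,-0.93,-0.21],"dr":[0,0,0],"grip":0},{"xyz":[0.94,-0.93,-0.21],"dr":[0,0,0],"grip":0},{"xyz":[0.94,-0.93,-0.21],"dr":[0,0,0],"grip":0},{"xyz":[0.94,-0.93,-0.21],"dr":[0,0,0],"grip":0},{"xyz":[0.94,-0.93,-0.21],"dr":[0,0,0],"grip":0},{"xyz":[0.94,-0.93,-0.21],"dr":[0,0,0],"grip":0},{"xyz":[0.94,-0.93,-0.21],"dr":[0,0,0],"grip":0},{"xyz":[0.94,-0.93,-0.21],"dr":[0,0,0],"grip":0},{"xyz":[0.94,-0.93,-0.21],"dr":[0,0,0],"grip":0},{"xyz":[0.94,-0.93,-0.21],"dr":[0,0,0],"grip":0}]'
```

```text
clock: 3.05
tool_pos: [420.7, -146.8, 279.7]
eef_rot: [180.0, -0.0, 21.1]
ft_force: [-0.0, -0.6, 0.8]
gripper_width: -0.001
```

```bash
python3 -m jog '[{"xyz":[0.55,-0.98,0],"dr":[0,0,0],"grip":0},{"xyz":[0.55,-0.98,0],"dr":[0,0,0],"grip":0},{"xyz":[0.55,-0.98,0],"dr":[0,0,0],"grip":0},{"xyz":[0.55,-0.98,0],"dr":[0,0,0],"grip":0},{"xyz":[0.55,-0.98,0],"dr":[0,0,0],"grip":0},{"xyz":[0.55,-0.98,0],"dr":[0,0,0],"grip":0},{"xyz":[0.55,-0.98,0],"dr":[0,0,0],"grip":0},{"xyz":[0.55,-0.98,0],"dr":[0,0,0],"grip":0},{"xyz":[0.55,-0.98,0],"dr":[0,0,0],"grip":0},{"xyz":[0.55,-0.98,0],"dr":[0,0,0],"grip":0},{"xyz":[0.55,-0.98,0],"dr":[0,0,0],"grip":0},{"xyz":[0.55,-0.98,0],"dr":[0,0,0],"grip":0}]'
python3 -m jog '[{"xyz":[0,0,0],"dr":[0,0,-1],"grip":0},{"xyz":[0,0,0],"dr":[0,0,-1],"grip":0},{"xyz":[0,0,0],"dr":[0,0,-1],"grip":0},{"xyz":[0,0,0],"dr":[0,0,-1],"grip":0},{"xyz":[0,0,0],"dr":[0,0,-1],"grip":0},{"xyz":[0,0,0],"dr":[0,0,-1],"grip":0},{"xyz":[0,0,0],"dr":[0,0,-1],"grip":0},{"xyz":[0,0,0],"dr":[0,0,-1],"grip":0},{"xyz":[0,0,0],"dr":[0,0,-1],"grip":0},{"xyz":[0,0,0],"dr":[0,0,-1],"grip":0},{"xyz":[0,0,0],"dr":[0,0,-1],"grip":0},{"xyz":[0,0,0],"dr":[0,0,-1],"grip":0}]'
python3 -m jog '[{"xyz":[0,0,0],"dr":[0,0,-1],"grip":0},{"xyz":[0,0,0],"dr":[0,0,-1],"grip":0},{"xyz":[0,0,0],"dr":[0,0,-1],"grip":0},{"xyz":[0,0,0],"dr":[0,0,-1],"grip":0},{"xyz":[0,0,0],"dr":[0,0,-1],"grip":0},{"xyz":[0,0,0],"dr":[0,0,-1],"grip":0},{"xyz":[0,0,0],"dr":[0,0,-1],"grip":0},{"xyz":[0,0,0],"dr":[0,0,-1],"grip":0},{"xyz":[0,0,0],"dr":[0,0,-1],"grip":0},{"xyz":[0,0,0],"dr":[0,0,-1],"grip":0},{"xyz":[0,0,0],"dr":[0,0,-1],"grip":0},{"xyz":[0,0,0],"dr":[0,0,-1],"grip":0}]'
python3 -m jog '[{"xyz":[0,0,0],"dr":[0,0,-1],"grip":0},{"xyz":[0,0,0],"dr":[0,0,-1],"grip":0},{"xyz":[0,0,0],"dr":[0,0,-1],"grip":0},{"xyz":[0,0,0],"dr":[0,0,-1],"grip":0},{"xyz":[0,0,0],"dr":[0,0,-1],"grip":0},{"xyz":[0,0,0],"dr":[0,0,-1],"grip":0},{"xyz":[0,0,0],"dr":[0,0,-0.75],"grip":0}]'
```

```text
clock: 4.05
tool_pos: [477.7, 253.6, 279.2]
eef_rot: [180.0, -0.0, 21.1]
ft_force: [1.3, -0.5, 1.3]
gripper_width: -0.001
clock: 5.05
tool_pos: [477.7, 251.8, 279.1]
eef_rot: [180.0, -0.0, 81.4]
ft_force: [0.5, -0.5, -0.2]
gripper_width: 0.003
clock: 6.05
tool_pos: [477.8, 251.8, 279.1]
eef_rot: [180.0, 0.0, 141.4]
ft_force: [0.1, 0.4, -0.1]
gripper_width: 0.003
clock: 6.63
tool_pos: [477.8, 251.8, 279.1]
eef_rot: [180.0, 0.0, 175.1]
ft_force: [0.8, -0.1, -0.1]
gripper_width: 0.001
```

```bash
python3 -m jog '[{"xyz":[0,0.83,0.5],"dr":[0,0,0],"grip":0},{"xyz":[0,0.83,0.5],"dr":[0,0,0],"grip":0},{"xyz":[0,0.83,0.5],"dr":[0,0,0],"grip":0},{"xyz":[0,0.83,0.5],"dr":[0,0,0],"grip":0},{"xyz":[0,0,0.95],"dr":[0,0,0],"grip":0},{"xyz":[0,0,0.95],"dr":[0,0,0],"grip":0},{"xyz":[0,0,0.95],"dr":[0,0,0],"grip":0},{"xyz":[0,0,0.95],"dr":[0,0,0],"grip":0},{"xyz":[0,0,0.5],"dr":[0,0,0],"grip":0},{"xyz":[0,0,0.2],"dr":[0,0,0],"grip":0},{"xyz":[0,0,0],"dr":[0,0,0],"grip":0}]'
python3 - <<'E'
from h import *
a=viewer.camera("top")[:,:,::-1];b=viewer.camera("side")[:,:,::-1]
f=lambda i,r,c:cv2.resize(i[r:r+110,c:c+110],(400,400),interpolation=2)
cv2.imwrite("pics/p1.png",np.hstack([f(a,160,275),f(b,180,255)]))
print(robot.sense()["joint_positions"].round(1))
E
```

```text
clock: 7.55
tool_pos: [485.7, 350.5, 82.4]
eef_rot: [-179.9, -0.2, 174.9]
ft_force: [-0.4, 0.6, 0.8]
gripper_width: 0.002
[ 25.1  37.1  91.4   0.   51.3 -59.7]
```

View pics/p1.png

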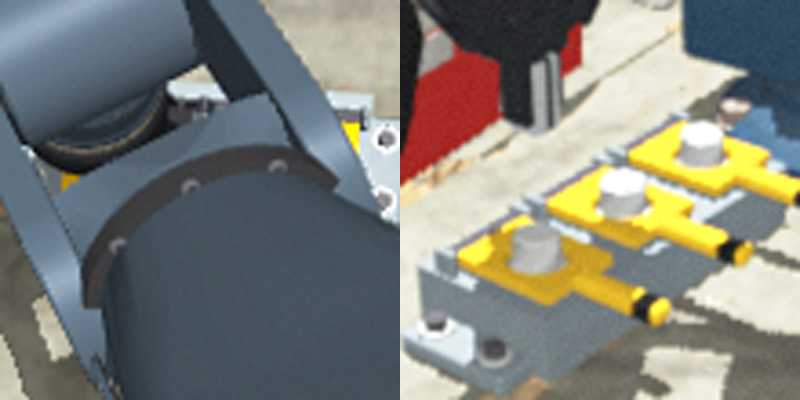

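The left bolt is right below the shut fingers: the finger tip is at crop (530,130) and the bolt at (537,245). I will descend gently.

```bash
python3 -m jog '[{"xyz":[0,0,0.4],"dr":[0,0,0],"grip":0},{"xyz":[0,0,0.4],"dr":[0,0,0],"grip":0},{"xyz":[0,0,0],"dr":[0,0,0],"grip":0}]'
python3 -m jog '[{"xyz":[0,0,0.05],"dr":[0,0,0],"grip":0},{"xyz":[0,0,0],"dr":[0,0,0],"grip":0}]'
python3 -m jog '[{"xyz":[0,0,0.04],"dr":[0,0,0],"grip":0},{"xyz":[0,0,0],"dr":[0,0,0],"grip":0}]'
```

```text
clock: 7.9
tool_pos: [485.4, 350.3, 58.3]
eef_rot: [-179.9, -0.2, 174.9]
ft_force: [-0.1, -0.5, 0.1]
gripper_width: 0.001
clock: 8.07
tool_pos: [486.5, 350.9, 58.2]
eef_rot: [-180.0, -0.0, 174.9]
ft_force: [0.4, -0.2, -0.2]
gripper_width: 0.001
clock: 8.23
tool_pos: [486.9, 351.1, 57.5]
eef_rot: [180.0, 0.0, 174.9]
ft_force: [0.5, 0.5, -0.5]
gripper_width: 0.0
```

```bash
python3 -m jog '[{"xyz":[0,0,0.04],"dr":[0,0,0],"grip":0},{"xyz":[0,0,0],"dr":[0,0,0],"grip":0}]'
python3 -m jog '[{"xyz":[0,0,0.04],"dr":[0,0,0],"grip":0},{"xyz":[0,0,0],"dr":[0,0,0],"grip":0}]'
python3 -m jog '[{"xyz":[0,0,0.03],"dr":[0,0,0],"grip":0},{"xyz":[0,0,0],"dr":[0,0,0],"grip":0}]'
```

```text
clock: 8.4
tool_pos: [486.8, 351.1, 56.2]
eef_rot: [180.0, 0.0, 174.9]
ft_force: [0.7, -0.1, -0.4]
gripper_width: 0.006
clock: 8.57
tool_pos: [486.6, 351.0, 54.8]
eef_rot: [-180.0, -0.0, 174.9]
ft_force: [-0.1, 0.3, -0.1]
gripper_width: -0.001
clock: 8.73
tool_pos: [486.6, 351.0, 53.9]
eef_rot: [-180.0, -0.0, 174.9]
ft_force: [-1.1, -0.1, 0.4]
gripper_width: -0.0
```

```bash
python3 -m jog '[{"xyz":[0,0,0.04],"dr":[0,0,0],"grip":0},{"xyz":[0,0,0],"dr":[0,0,0],"grip":0}]'
python3 - <<'E'
from h import *
b=viewer.camera("side")[:,:,::-1]
cv2.imwrite("pics/p2.png",cv2.resize(b[200:290,255:345],(600,600),interpolation=2))
E
```

```text
clock: 8.9
tool_pos: [486.6, 350.9, 52.6]
eef_rot: [-180.0, -0.0, 174.9]
ft_force: [0.1, 0.4, -0.2]
gripper_width: -0.003
```

View pics/p2.png

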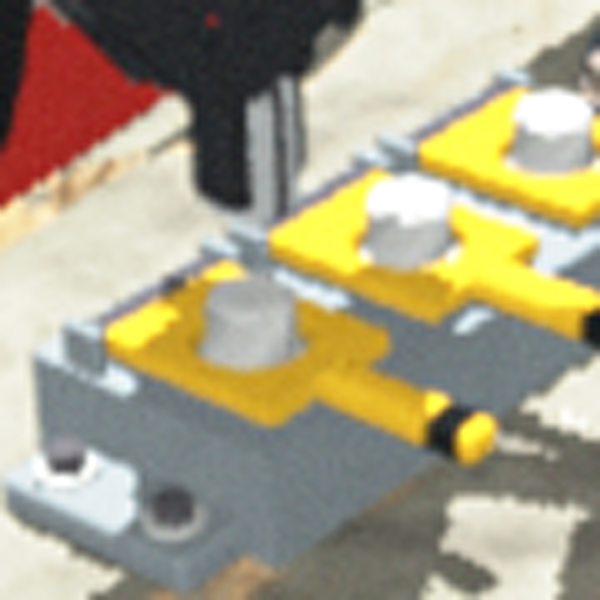

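The picture shows the shut finger tip, at crop (250,215), well above or behind the left bolt head at (250,290). I will check this against the projected TCP.

Run:
```python
from h import *
np.set_printoptions(precision=1,suppress=True)
s=robot.sense();t=s["tool_pos"];print(t,s["ft_force"],s["joint_positions"])
def pr(c,X): h=P(c)@np.r_[X,1];return h[1]/h[2],h[0]/h[2]
for z in(0,10,20,30):print(z,pr("side",t+[0,0,z]))
print("back40",pr("side",t+[40,0,0]),"crop col,row of tcp",(np.array(pr("side",t))[::-1]-[255,200])*6.67)
a=viewer.camera("top")[:,:,::-1];b=viewer.camera("side")[:,:,::-1]
print(viewer.camera_info("side"))
cv2.imwrite("pics/p3.png",np.hstack([cv2.resize(a[140:290,260:400],(370,400)),cv2.resize(b[130:290,220:360],(350,400),interpolation=2)]))
```

```text
[486.6 351.   52.7] [ 0.8 -0.1  0.1] [ 25.1  39.9  92.5   0.   47.7 -59.7]
0 (np.float64(246.03610282327293), np.float64(293.725200618312))
10 (np.float64(240.9961997266376), np.float64(293.4564156292318))
20 (np.float64(235.89922316186664), np.float64(293.18458683331335))
30 (np.float64(230.74419813116637), np.float64(292.90966223257846))
back40 (np.float64(239.8637413601777), np.float64(275.41814238272553)) crop col,row of tcp [258.3 307.1]
{'mtx': array([[513.3,   0. , 320.8],
       [  0. , 513.3, 236.2],
       [  0. ,   0. ,   1. ]]), 'R': array([[-0.8, -0.6, -0. ],
       [-0.3,  0.4, -0.9],
       [ 0.5, -0.7, -0.5]]), 't': array([554.1,  42.9, 917.8])}
```

View pics/p3.png

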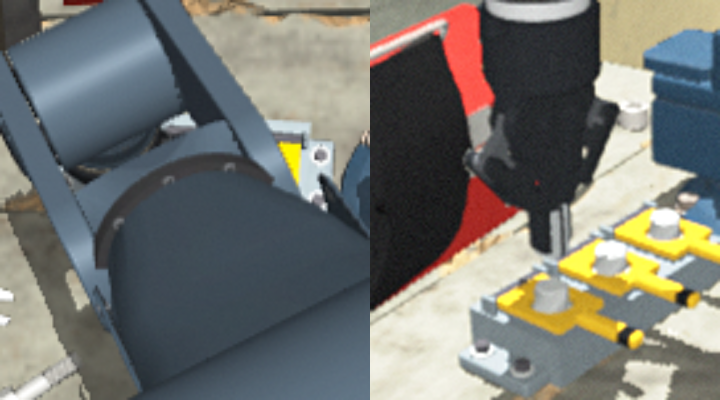

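Run:
```python
from h import *
np.set_printoptions(precision=1,suppress=True)
def pr(c,X): h=P(c)@np.r_[X,1];return np.array([h[1]/h[2],h[0]/h[2]])
t=np.array([225.3,-582.9,203.4])
y=np.array([.36,-.933,0])
for z in(0,13,30,43):print(z,pr("side",t+[0,0,z]),pr("side",t+43*y+[0,0,z]),pr("side",t-43*y+[0,0,z]))
b=cv2.imread("pics/s0.png");cv2.imwrite("pics/p4.png",cv2.resize(b[0:80,540:640],(800,640)[:2])[:600])
print(ray_z("side",(231,294),52.7))
```

```text
0 [ 69.5 583.4] [ 66.2 580.1] [ 73.1 587. ]
13 [ 64.4 584.6] [ 61.2 581.2] [ 67.8 588.2]
30 [ 57.6 586.1] [ 54.6 582.7] [ 60.9 589.8]
43 [ 52.4 587.3] [ 49.4 583.8] [ 55.5 591. ]
[517.9 307.9]
```

View pics/p4.png

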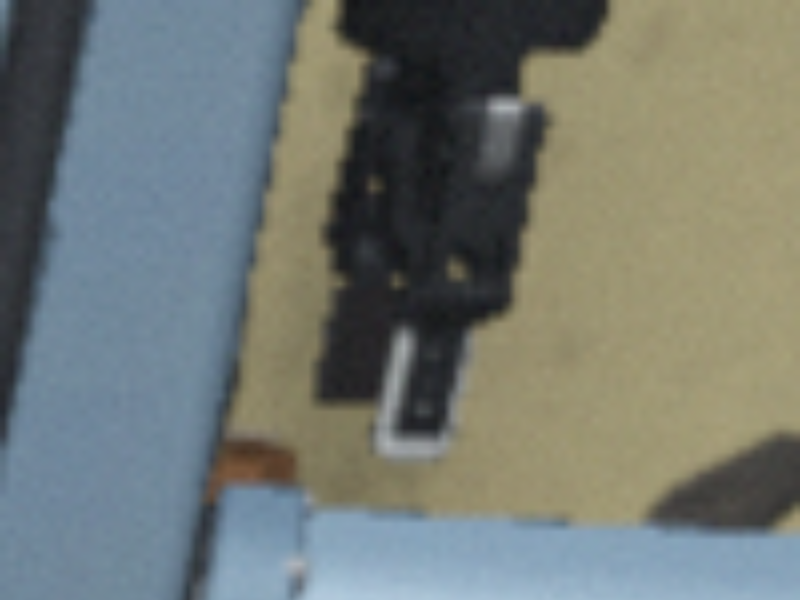

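At both the start pose and here, the real finger tips sit about 29 mm above the reported TCP. The columns match, so the error is along z only. Contact should therefore come near reported z≈27.

```bash
python3 -m jog '[{"xyz":[0,0,0.2],"dr":[0,0,0],"grip":0},{"xyz":[0,0,0.2],"dr":[0,0,0],"grip":0},{"xyz":[0,0,0.15],"dr":[0,0,0],"grip":0},{"xyz":[0,0,0],"dr":[0,0,0],"grip":0}]'
python3 -m jog '[{"xyz":[0,0,0.05],"dr":[0,0,0],"grip":0},{"xyz":[0,0,0.05],"dr":[0,0,0],"grip":0},{"xyz":[0,0,0],"dr":[0,0,0],"grip":0}]'
python3 -m jog '[{"xyz":[0,0,0.04],"dr":[0,0,0],"grip":0},{"xyz":[0,0,0],"dr":[0,0,0],"grip":0}]'
python3 -m jog '[{"xyz":[0,0,0.04],"dr":[0,0,0],"grip":0},{"xyz":[0,0,0],"dr":[0,0,0],"grip":0}]'
```

```text
clock: 9.38
tool_pos: [485.7, 350.5, 34.8]
eef_rot: [-179.9, -0.1, 174.9]
ft_force: [-0.4, -0.5, -1.0]
gripper_width: -0.001
clock: 9.63
tool_pos: [486.6, 350.9, 33.0]
eef_rot: [-180.0, -0.0, 174.9]
ft_force: [0.7, 0.4, 0.2]
gripper_width: -0.002
clock: 9.8
tool_pos: [486.7, 351.0, 32.1]
eef_rot: [180.0, -0.0, 174.9]
ft_force: [0.2, -1.0, 0.2]
gripper_width: 0.003
clock: 9.97
tool_pos: [486.7, 351.0, 30.9]
eef_rot: [180.0, 0.0, 174.9]
ft_force: [-0.4, 0.1, 0.5]
gripper_width: -0.003
```

```bash
for i in 1; do python3 -m jog '[{"xyz":[0,0,0.04],"dr":[0,0,0],"grip":0},{"xyz":[0,0,0],"dr":[0,0,0],"grip":0}]'; done
python3 -m jog '[{"xyz":[0,0,0.04],"dr":[0,0,0],"grip":0},{"xyz":[0,0,0],"dr":[0,0,0],"grip":0}]'
python3 -m jog '[{"xyz":[0,0,0.04],"dr":[0,0,0],"grip":0},{"xyz":[0,0,0],"dr":[0,0,0],"grip":0}]'
```

```text
clock: 10.13
tool_pos: [486.6, 350.9, 29.6]
eef_rot: [-180.0, -0.0, 174.9]
ft_force: [0.2, 0.5, 0.5]
gripper_width: -0.001
clock: 10.3
tool_pos: [486.6, 350.9, 28.3]
eef_rot: [-180.0, -0.0, 174.9]
ft_force: [0.2, -1.0, 0.4]
gripper_width: -0.0
clock: 10.47
tool_pos: [486.7, 351.0, 27.7]
eef_rot: [180.0, 0.0, 174.9]
ft_force: [-0.8, -1.1, 3.7]
gripper_width: 0.002
```

```bash
python3 -m jog '[{"xyz":[0,0,0.04],"dr":[0,0,0],"grip":0},{"xyz":[0,0,0],"dr":[0,0,0],"grip":0}]'
python3 -m jog '[{"xyz":[0,0,0.04],"dr":[0,0,0],"grip":0},{"xyz":[0,0,0],"dr":[0,0,0],"grip":0}]'
```

```text
clock: 10.63
tool_pos: [486.7, 351.0, 27.7]
eef_rot: [180.0, 0.0, 174.9]
ft_force: [-2.6, -1.6, 10.4]
gripper_width: -0.002
clock: 10.8
tool_pos: [486.7, 351.1, 27.6]
eef_rot: [180.0, 0.0, 174.9]
ft_force: [-4.9, -2.4, 17.0]
gripper_width: 0.001
```

The left bolt is sound: contact at 27.7, 17 N and no give. On to the middle one.

```bash
python3 -m jog '[{"xyz":[0,0,-0.4],"dr":[0,0,0],"grip":0},{"xyz":[0,0,-0.4],"dr":[0,0,0],"grip":0},{"xyz":[0,-0.71,0],"dr":[0,0,0],"grip":0},{"xyz":[0,-0.71,0],"dr":[0,0,0],"grip":0},{"xyz":[0,-0.71,0],"dr":[0,0,0],"grip":0},{"xyz":[0,0,0.3],"dr":[0,0,0],"grip":0},{"xyz":[0,0,0.2],"dr":[0,0,0],"grip":0},{"xyz":[0,0,0],"dr":[0,0,0],"grip":0},{"xyz":[0,0,0],"dr":[0,0,0],"grip":0}]'
python3 -m jog '[{"xyz":[0,0,0.05],"dr":[0,0,0],"grip":0},{"xyz":[0,0,0.05],"dr":[0,0,0],"grip":0},{"xyz":[0,0,0],"dr":[0,0,0],"grip":0}]'
```

```text
clock: 11.55
tool_pos: [481.1, 288.0, 33.4]
eef_rot: [180.0, -0.0, 174.9]
ft_force: [0.1, -1.4, -0.7]
gripper_width: 0.001
clock: 11.8
tool_pos: [480.9, 287.9, 30.7]
eef_rot: [180.0, -0.0, 174.9]
ft_force: [-0.6, -0.9, 0.1]
gripper_width: -0.004
```

```bash
python3 -m jog '[{"xyz":[0,0,0.05],"dr":[0,0,0],"grip":0},{"xyz":[0,0,0.03],"dr":[0,0,0],"grip":0},{"xyz":[0,0,0],"dr":[0,0,0],"grip":0}]'
python3 -m jog '[{"xyz":[0,0,0.04],"dr":[0,0,0],"grip":0},{"xyz":[0,0,0],"dr":[0,0,0],"grip":0}]'
python3 -m jog '[{"xyz":[0,0,0.04],"dr":[0,0,0],"grip":0},{"xyz":[0,0,0],"dr":[0,0,0],"grip":0}]'
```

```text
clock: 12.05
tool_pos: [480.8, 287.4, 28.3]
eef_rot: [-180.0, -0.0, 174.9]
ft_force: [0.0, 0.5, 0.0]
gripper_width: -0.0
clock: 12.22
tool_pos: [481.0, 287.4, 27.7]
eef_rot: [180.0, 0.0, 174.9]
ft_force: [-1.6, 0.6, 3.5]
gripper_width: 0.002
clock: 12.38
tool_pos: [481.0, 287.4, 27.6]
eef_rot: [180.0, 0.0, 174.9]
ft_force: [-2.0, -0.6, 12.4]
gripper_width: -0.002
```

The middle bolt is sound too. On to the right one, watching the depth.

```bash
python3 -m jog '[{"xyz":[0,0,-0.4],"dr":[0,0,0],"grip":0},{"xyz":[0,0,-0.4],"dr":[0,0,0],"grip":0},{"xyz":[0,-0.71,0],"dr":[0,0,0],"grip":0},{"xyz":[0,-0.71,0],"dr":[0,0,0],"grip":0},{"xyz":[0,-0.71,0],"dr":[0,0,0],"grip":0},{"xyz":[0,0,0.3],"dr":[0,0,0],"grip":0},{"xyz":[0,0,0.25],"dr":[0,0,0],"grip":0},{"xyz":[0,0,0],"dr":[0,0,0],"grip":0},{"xyz":[0,0,0],"dr":[0,0,0],"grip":0}]'
python3 -m jog '[{"xyz":[0,0,0.06],"dr":[0,0,0],"grip":0},{"xyz":[0,0,0.04],"dr":[0,0,0],"grip":0},{"xyz":[0,0,0.04],"dr":[0,0,0],"grip":0},{"xyz":[0,0,0.04],"dr":[0,0,0],"grip":0},{"xyz":[0,0,0],"dr":[0,0,0],"grip":0}]'
python3 -m jog '[{"xyz":[0,0,0.05],"dr":[0,0,0],"grip":0},{"xyz":[0,0,0],"dr":[0,0,0],"grip":0}]'
```

```text
clock: 13.13
tool_pos: [475.1, 224.3, 33.0]
eef_rot: [-180.0, -0.1, 174.9]
ft_force: [-0.1, -0.8, 0.1]
gripper_width: -0.003
clock: 13.55
tool_pos: [475.3, 223.9, 28.1]
eef_rot: [180.0, 0.0, 174.9]
ft_force: [-0.4, 0.5, -0.0]
gripper_width: 0.001
clock: 13.72
tool_pos: [475.3, 223.8, 26.7]
eef_rot: [180.0, 0.0, 174.9]
ft_force: [0.6, -0.2, 0.3]
gripper_width: -0.001
```

```bash
python3 -m jog '[{"xyz":[0,0,0.05],"dr":[0,0,0],"grip":0},{"xyz":[0,0,0.05],"dr":[0,0,0],"grip":0},{"xyz":[0,0,0],"dr":[0,0,0],"grip":0}]'
python3 -m jog '[{"xyz":[0,0,0.05],"dr":[0,0,0],"grip":0},{"xyz":[0,0,0.05],"dr":[0,0,0],"grip":0},{"xyz":[0,0,0],"dr":[0,0,0],"grip":0}]'
python3 -m jog '[{"xyz":[0,0,0.04],"dr":[0,0,0],"grip":0},{"xyz":[0,0,0],"dr":[0,0,0],"grip":0}]'
```

```text
clock: 13.97
tool_pos: [475.3, 223.7, 23.5]
eef_rot: [180.0, -0.0, 174.9]
ft_force: [-0.4, -0.5, 0.4]
gripper_width: -0.001
clock: 14.22
tool_pos: [475.3, 223.7, 21.2]
eef_rot: [180.0, 0.0, 174.9]
ft_force: [-1.7, 0.5, 6.3]
gripper_width: 0.002
clock: 14.38
tool_pos: [475.4, 223.7, 21.1]
eef_rot: [180.0, 0.0, 174.9]
ft_force: [-3.0, -0.6, 14.3]
gripper_width: 0.002
```

The right bolt is the loose one: it dropped about 6.6 mm to a stop. Now I retreat, tilt the tool forward about 35° and open part-way, then check whether the 28 mm offset follows the tool axis.

```bash
python3 -m jog '[{"xyz":[0,0,-0.9],"dr":[0,0,0],"grip":0},{"xyz":[0,0,-0.9],"dr":[0,0,0],"grip":0},{"xyz":[0,0,-0.9],"dr":[0,0,0],"grip":0},{"xyz":[1,0,-0.9],"dr":[0,0,0],"grip":38},{"xyz":[1,0,-0.9],"dr":[0,-1,0],"grip":38},{"xyz":[1,0,0],"dr":[0,-1,0],"grip":38},{"xyz":[0,0,0],"dr":[0,-1,0],"grip":38},{"xyz":[0,0,0],"dr":[0,-1,0],"grip":38},{"xyz":[0,0,0],"dr":[0,-1,0],"grip":38},{"xyz":[0,0,0],"dr":[0,-1,0],"grip":38},{"xyz":[0,0,0],"dr":[0,-1,0],"grip":38},{"xyz":[0,0,0],"dr":[0,0,0],"grip":38}]'
python3 - <<'E'
from h import *
from scipy.spatial.transform import Rotation as Ro
np.set_printoptions(precision=2,suppress=True)
s=robot.sense();t=s["tool_pos"];R=Ro.from_euler("xyz",s["eef_rot"],degrees=True).as_matrix()
print(t,s["joint_positions"],s["gripper_width"]);print(R)
def pr(c,X): h=P(c)@np.r_[X,1];return np.array([h[1]/h[2],h[0]/h[2]])
b=viewer.camera("side")[:,:,::-1].copy()
c=pr("side",t)
img=cv2.resize(b[120:270,250:450],(800,600),interpolation=2)
for off,col in((-34*R[:,2],(0,255,0)),(np.array([0,0,34]),(255,0,255))):
  for d in(-19,19):
    p=pr("side",t+off+d*R[:,1]);x,y=int((p[1]-250+.5)*4),int((p[0]-120+.5)*4);cv2.circle(img,(x,y),4,col,1);print(col,x,y)
cv2.imwrite("pics/p5.png",img)
E
```

```text
clock: 15.38
tool_pos: [386.0, 223.0, 150.8]
eef_rot: [-178.4, 26.8, 174.9]
ft_force: [0.1, -0.1, -0.6]
gripper_width: 0.443
[385.99 223.   150.82] [ 26.66  19.66 125.88 -52.49  19.26 -10.  ] 0.442604849595356
[[-0.89  0.1   0.45]
 [ 0.08  0.99 -0.07]
 [-0.45 -0.03 -0.89]]
(0, 255, 0) 592 169
(0, 255, 0) 542 198
(255, 0, 255) 563 152
(255, 0, 255) 512 181
```

View pics/p5.png

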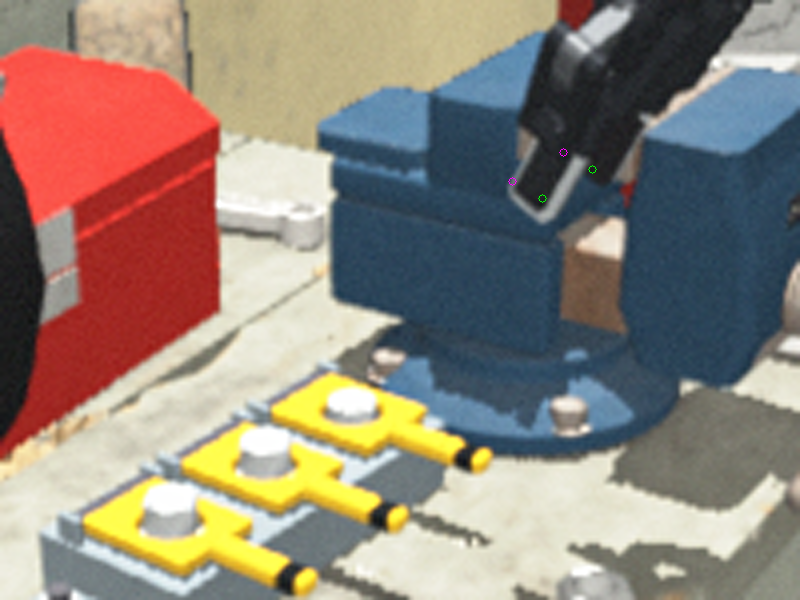

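The offset follows the tool axis: the green prediction lies on the finger tips, while magenta is off. The right bolt head is visibly sunk at (352,403). Next I compute the approach to the right tongue.

```bash
cat > plan.py <<'E'
from h import *
import sys
from scipy.spatial.transform import Rotation as Ro
np.set_printoptions(precision=3,suppress=True)
def plan(G,tilt,L=48,quiet=0):
    s=robot.sense();t=s["tool_pos"];R=Ro.from_euler("xyz",s["eef_rot"],degrees=True).as_matrix()
    T=(Ro.from_euler("z",174.85,degrees=True)*Ro.from_euler("x",180,degrees=True)*Ro.from_euler("y",-tilt,degrees=True)).as_matrix()
    tgt=np.array(G)+L*T[:,2]
    rv=Ro.from_matrix(R.T@T).as_rotvec(degrees=True)/5
    print("grasp now",t-L*R[:,2],"TCP target",tgt,"shift in present tool axes",R.T@(tgt-t)/30,"in target axes",T.T@(tgt-t)/30,"turn",rv,"j",s["joint_positions"],"w",s["gripper_width"],s["ft_force"])
E
python3 - <<'E'
from plan import *
print("black",ray_z("top",(238.6,359.5),45))
plan([415.4,229,95],20)
E
```

```text
black [408.519 231.035]
grasp now [365.395 226.634 193.866] TCP target [431.751 227.526  49.895] shift in present tool axes [0.199 0.372 3.667] in target axes [-0.237  0.272  3.674] turn [-0.313  1.359 -0.014] j [ 26.609  19.659 125.758 -52.079  19.276 -10.436] w 0.4385373215070118 [0.229 0.713 0.288]
```

```bash
python3 -m jog '[{"xyz":[0,0,0],"dr":[-0.16,0.68,0],"grip":38},{"xyz":[0,0,0],"dr":[-0.16,0.68,0],"grip":38},{"xyz":[-0.05,0.06,0.73],"dr":[0,0,0],"grip":38},{"xyz":[-0.05,0.06,0.73],"dr":[0,0,0],"grip":38},{"xyz":[-0.05,0.06,0.73],"dr":[0,0,0],"grip":38},{"xyz":[-0.05,0.06,0.73],"dr":[0,0,0],"grip":38},{"xyz":[-0.04,0.06,0.73],"dr":[0,0,0],"grip":38},{"xyz":[0,0,0],"dr":[0,0,0],"grip":38},{"xyz":[0,0,0],"dr":[0,0,0],"grip":38}]'
python3 -c '
from plan import *
plan([415.4,229.8,40],20)'
```

```text
clock: 16.18
tool_pos: [436.7, 223.6, 55.0]
eef_rot: [-179.1, 22.5, 174.5]
ft_force: [0.3, -0.2, -0.2]
gripper_width: 0.44
grasp now [418.446 226.098  99.38 ] TCP target [431.751 228.326  -5.105] shift in present tool axes [0.932 0.168 1.782] in target axes [0.852 0.142 1.823] turn [-0.199  0.502 -0.065] j [ 21.169  34.285 122.736 -74.368  11.097   9.02 ] w 0.44010791232165924 [ 0.251 -0.159 -0.171]
```

Joints 4 and 5 are getting close to the singularity, so I use less forward tilt (8°).

```bash
python3 -m jog '[{"xyz":[0,0,0],"dr":[-0.07,0.75,-0.02],"grip":38},{"xyz":[0,0,0],"dr":[-0.07,0.75,-0.02],"grip":38},{"xyz":[0,0,0],"dr":[-0.07,0.75,-0.02],"grip":38},{"xyz":[0,0,0],"dr":[0,0.7,0],"grip":38},{"xyz":[0,0,0],"dr":[0,0,0],"grip":38},{"xyz":[0,0,0],"dr":[0,0,0],"grip":38}]'
python3 -c '
from plan import *
plan([415.4,229.8,40],8)'
```

```text
clock: 16.68
tool_pos: [439.0, 215.9, 57.3]
eef_rot: [-178.2, 17.2, 174.3]
ft_force: [-0.2, 0.0, 0.2]
gripper_width: 0.445
grasp now [425.018 218.812 103.093] TCP target [422.053 229.2    -7.533] shift in present tool axes [1.217 0.444 1.871] in target axes [0.897 0.391 2.055] turn [-0.382  1.838 -0.136] j [ 18.937  33.069 119.17  -34.766  15.428 -32.455] w 0.44498973248432977 [-0.232  0.038  0.228]
```

```bash
python3 -m jog '[{"xyz":[0.2,0.1,0],"dr":[-0.1,0.6,-0.03],"grip":38},{"xyz":[0.2,0.1,0],"dr":[-0.1,0.6,-0.04],"grip":38},{"xyz":[0.2,0.1,0],"dr":[-0.18,0.63,-0.06],"grip":38},{"xyz":[0,0,0],"dr":[0,0,0],"grip":38},{"xyz":[0,0,0],"dr":[0,0,0],"grip":38}]'
python3 -c '
from plan import *
plan([415.4,229.8,40],8)'
```

```text
clock: 17.1
tool_pos: [422.8, 225.0, 51.8]
eef_rot: [-179.7, 8.4, 174.8]
ft_force: [-0.5, 1.1, -0.1]
gripper_width: 0.446
grasp now [415.783 225.867  99.273] TCP target [422.053 229.2    -7.533] shift in present tool axes [0.326 0.147 1.95 ] in target axes [0.311 0.137 1.953] turn [-0.057  0.087 -0.01 ] j [ 16.999  33.074 115.668  -8.539  23.78  -60.189] w 0.44570743741106794 [-0.458  1.092 -0.054]
```

```bash
python3 -m jog '[{"xyz":[0.15,0.14,0.3],"dr":[-0.05,0.08,0],"grip":38},{"xyz":[0.16,0,0.5],"dr":[0,0,0],"grip":38},{"xyz":[0,0,0.5],"dr":[0,0,0],"grip":38},{"xyz":[0,0,0.4],"dr":[0,0,0],"grip":38},{"xyz":[0,0,0.25],"dr":[0,0,0],"grip":38},{"xyz":[0,0,0],"dr":[0,0,0],"grip":38}]'
python3 - <<'E'
from plan import *
plan([415.4,229.8,40],8)
b=viewer.camera("side")[:,:,::-1]
cv2.imwrite("pics/p6.png",cv2.resize(b[170:290,290:410],(600,600),interpolation=2))
E
```

```text
clock: 17.6
tool_pos: [420.4, 229.4, -9.7]
eef_rot: [-179.9, 7.7, 174.9]
ft_force: [0.3, 0.4, -0.6]
gripper_width: 0.445
grasp now [414.006 230.043  37.891] TCP target [422.053 229.2    -7.533] shift in present tool axes [-0.063 -0.002 -0.063] in target axes [-0.064 -0.002 -0.063] turn [-0.015 -0.052  0.008] j [ 17.309  41.047 116.621 -11.361  15.492 -56.805] w 0.44452266909677735 [ 0.329  0.376 -0.557]
```

View pics/p6.png

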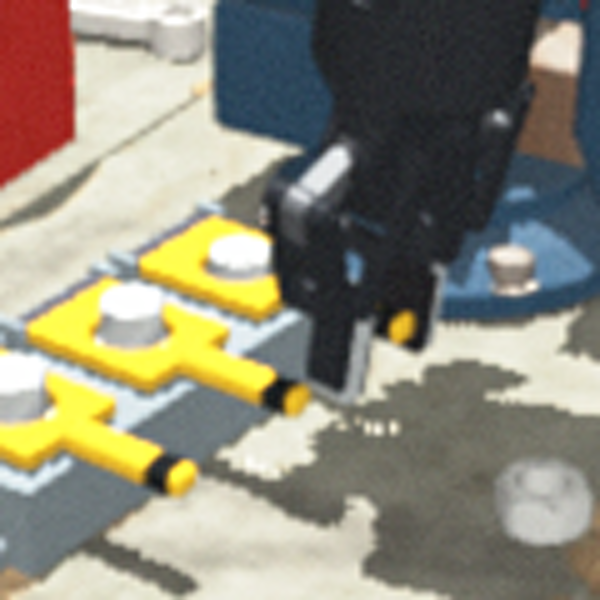

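The tongue tip at (400,325) sits between the two open fingers. Closing now.

```bash
python3 -m jog '[{"xyz":[0,0,0],"dr":[0,0,0],"grip":0},{"xyz":[0,0,0],"dr":[0,0,0],"grip":0},{"xyz":[0,0,0],"dr":[0,0,0],"grip":0},{"xyz":[0,0,0],"dr":[0,0,0],"grip":0},{"xyz":[0,0,0],"dr":[0,0,0],"grip":0},{"xyz":[0,0,0],"dr":[0,0,0],"grip":0}]'
python3 -c '
from plan import *
plan([415.4,229.8,40],8)'
```

```text
clock: 18.15
tool_pos: [421.7, 228.5, -7.3]
eef_rot: [-179.9, 7.9, 174.9]
ft_force: [2.2, -6.8, 0.1]
gripper_width: 0.124
grasp now [415.133 229.114  40.283] TCP target [422.053 229.2    -7.533] shift in present tool axes [-0.009  0.026  0.01 ] in target axes [-0.009  0.026  0.01 ] turn [-0.015 -0.024  0.002] j [ 17.181  40.743 116.602 -11.367  15.681 -56.912] w 0.12377144746218725 [ 2.23  -6.789  0.063]
```

Run:
```python
import numpy as np
from scipy.spatial.transform import Rotation as Ro
a=np.radians(7.9);L=48
# rail coords: x fwd,z up ; tool x=(-cos a,-sin a), z=(sin a,-cos a)
xt=np.array([-np.cos(a),0,-np.sin(a)]);zt=np.array([np.sin(a),0,-np.cos(a)])
v=np.array([-97,0,0])+L*zt
for d in(2,3):
    s=(Ro.from_euler("y",d,degrees=True).as_matrix()-np.eye(3))@v
    print(d,s@xt/30,s@zt/30)
```

```text
2 0.038378751487238766 -0.11247473548609678
3 0.056090103236679255 -0.16919731120655618
```

```bash
python3 -m jog '[{"xyz":[0.056,0,-0.169],"dr":[0,0.6,0],"grip":0},{"xyz":[0.056,0,-0.169],"dr":[0,0.6,0],"grip":0},{"xyz":[0.056,0,-0.169],"dr":[0,0.6,0],"grip":0},{"xyz":[0.056,0,-0.169],"dr":[0,0.6,0],"grip":0},{"xyz":[0,0,0],"dr":[0,0,0],"grip":0}]'
python3 -c '
from plan import *
plan([415.4,229.8,40],-4)'
```

```text
clock: 18.57
tool_pos: [413.8, 229.1, 13.1]
eef_rot: [-179.9, -4.3, 174.8]
ft_force: [-0.3, -3.5, -2.3]
gripper_width: 0.124
grasp now [417.399 228.826  60.933] TCP target [412.065 230.101  -7.883] shift in present tool axes [0.009 0.029 0.701] in target axes [0.013 0.028 0.701] turn [-0.012 -0.056 -0.006] j [ 14.424  39.2   109.041   2.349  35.835 -72.351] w 0.12427292171200954 [-0.292 -3.492 -2.333]
```

```bash
python3 -m jog '[{"xyz":[0.056,0,-0.169],"dr":[0,0.6,0],"grip":0},{"xyz":[0.056,0,-0.169],"dr":[0,0.6,0],"grip":0},{"xyz":[0.056,0,-0.169],"dr":[0,0.6,0],"grip":0},{"xyz":[0.056,0,-0.169],"dr":[0,0.6,0],"grip":0},{"xyz":[0.056,0,-0.169],"dr":[0,0.6,0],"grip":0},{"xyz":[0.056,0,-0.169],"dr":[0,0.6,0],"grip":0},{"xyz":[0,0,0],"dr":[0,0,0],"grip":0}]'
python3 -m jog '[{"xyz":[0.056,0,-0.169],"dr":[0,0.6,0],"grip":0},{"xyz":[0.056,0,-0.169],"dr":[0,0.6,0],"grip":0},{"xyz":[0.056,0,-0.169],"dr":[0,0.6,0],"grip":0},{"xyz":[0.056,0,-0.169],"dr":[0,0.6,0],"grip":0},{"xyz":[0.056,0,-0.169],"dr":[0,0.6,0],"grip":0},{"xyz":[0.056,0,-0.169],"dr":[0,0.6,0],"grip":0},{"xyz":[0,0,0],"dr":[0,0,0],"grip":0},{"xyz":[0,0,0],"dr":[0,0,0],"grip":0},{"xyz":[0,0,0],"dr":[0,0,0],"grip":0},{"xyz":[0,0,0],"dr":[0,0,0],"grip":0}]'
python3 - <<'E'
from plan import *
plan([415.4,229.8,40],-40)
b=viewer.camera("side")[:,:,::-1]
cv2.imwrite("pics/p7.png",cv2.resize(b[140:290,250:400],(600,600),interpolation=2))
E
```

```text
clock: 19.15
tool_pos: [410.1, 229.4, 44.5]
eef_rot: [-179.9, -22.3, 174.8]
ft_force: [-1.9, -2.9, 0.7]
gripper_width: 0.128
clock: 19.98
tool_pos: [415.9, 228.9, 75.1]
eef_rot: [-179.8, -40.0, 174.8]
ft_force: [-1.7, -5.5, 2.1]
gripper_width: 0.126
grasp now [446.669 226.224 111.908] TCP target [384.671 232.57    3.23 ] shift in present tool axes [-0.737  0.036  2.51 ] in target axes [-0.737  0.029  2.51 ] turn [-0.03   0.001 -0.003] j [  8.984  47.605  84.38    8.891  87.207 -79.509] w 0.12607495359525106 [-1.665 -5.457  2.107]
```

View pics/p7.png

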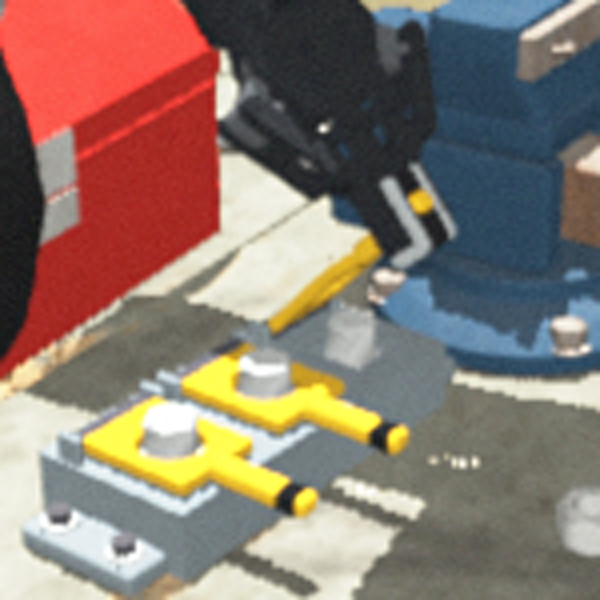

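The cap is up about 48° with the tongue between the pads at (420,200). The other two caps are shut. I will settle once more, then hand in.

```bash
python3 -m jog '[{"xyz":[0,0,0],"dr":[0,0,0],"grip":0},{"xyz":[0,0,0],"dr":[0,0,0],"grip":0},{"xyz":[0,0,0],"dr":[0,0,0],"grip":0},{"xyz":[0,0,0],"dr":[0,0,0],"grip":0},{"xyz":[0,0,0],"dr":[0,0,0],"grip":0},{"xyz":[0,0,0],"dr":[0,0,0],"grip":0}]'
python3 -c '
from h import *
print(np.abs(robot.sense()["qd"]).max()); print(hand_in())'
```

```text
clock: 20.53
tool_pos: [416.0, 228.9, 75.1]
eef_rot: [-179.8, -40.0, 174.8]
ft_force: [-2.3, -5.5, 1.1]
gripper_width: 0.124
0.08975470599942302
the job is handed in; nothing more can be done
None
```

I tapped the bolts left, middle, right with the fingers shut and found the right one loose. I then gripped the right cap's tongue, swung it up about 48° and handed in at about 20.5 s, still holding it. `hand_in()` reports no verdict.

- **Taps:** the left and middle bolts held firm, with force rising to 17 N and 12 N and no visible give. The right one dropped about 6.6 mm to a stop, with 14 N at the end.
- **Last checks:** the tool was steady (joint speeds under 0.1°/s), and the fingers had stopped on the tongue at about 10.6 mm. The grasp height works out to about 48°. In the last picture the other two caps are shut; the nut looks unmoved, but the spanner and spare bolt were out of frame. The cap angle and bolt drops come from arm readings and pictures, as no joint values were available.
- **Disagreement found:** the reported TCP lies about 28 mm beyond the real finger tips along the tool axis. The side camera and the contact height (27.7 instead of 56 mm) both showed it, and I allowed for it from the first tap on.
- **Tilt changed on the way:** I planned to tilt the tool about 35° forward before gripping. The wrist came too close to a singularity, so I gripped at 8° instead.

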